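# Count out three crate washers through the tray gate

### The job

Count out the washers for the transport crate: with the fingertips, sweep the three round washers across the sorting tray and through its narrow gate one at a time, so that each drops into the slot behind the gate, and bring the next one up to the gate only after the one before has dropped. Slide them, do not pick anything up; the square plates and the wing nuts stay on the tray's deck, and the jar and the screwdriver beside the tray are left where they are.

Things in the scene. Friction and masses are not known exactly. Their poses are not given: they have to be found in the camera images.
- tray: Grey sheet-metal sorting tray, fixed; place and angle vary. 339 x 398 mm. Origin on the table under the middle of the dark deck; x points across the deck to the gate, z up. The deck is flat, 50 mm above the table, x -130 to 130, y -195 to 195 mm, with a rim 12 mm high round it (top 62 mm above the table).
- gate (a point): Middle of the gate at the deck's edge (tray x 130, y 0), at deck height, 50 mm above the table. Axes as the tray's: x points through the gate into the slot. The gate is 58 mm wide, a cut in the rim, here 15 mm thick (tray x 115 to 130). Two fences, 12 mm high, 3 mm thick, flare at 45 degrees from its jambs back to x 75, y +-69 mm: a funnel.
- slot (a point): Centre of the slot's floor, 4 mm above the table. The slot is an open pit that begins at the deck's edge: tray x 130 to 201, y -55 to 55 mm, floor 46 mm below the deck; its walls rise to the rim's height. A washer pushed until its centre is past the deck's edge tips and falls in by itself.
- washer_a: Round steel washer, 44 mm outside diameter, 5 mm thick, with a 14 mm hole, about 50 g; lies flat on the tray's deck. One of three alike. Origin at the centre of its underside.
- washer_b: Round steel washer, 44 mm outside diameter, 5 mm thick, with a 14 mm hole, about 50 g; lies flat on the tray's deck. One of three alike. Origin at the centre of its underside.
- washer_c: Round steel washer, 44 mm outside diameter, 5 mm thick, with a 14 mm hole, about 50 g; lies flat on the tray's deck. One of three alike. Origin at the centre of its underside.
- plate_a: Square steel plate washer, 44 x 44 mm, 5 mm thick, with a 14 mm hole, about 70 g; lies flat on the deck among the round washers and stays on the deck. Origin at the centre of its underside, x and y along its sides.
- plate_b: Square steel plate washer, 44 x 44 mm, 5 mm thick, with a 14 mm hole, about 70 g; lies flat on the deck among the round washers and stays on the deck. Origin at the centre of its underside, x and y along its sides.
- wingnut_a: Steel wing nut, 66 mm over its wings (along its x axis), 15 mm deep, about 30 mm high, 45 g; stands on the deck near a corner beside the gate and stays on the deck. Origin at the centre of its underside.
- wingnut_b: Steel wing nut, 66 mm over its wings (along its x axis), 15 mm deep, about 30 mm high, 45 g; stands on the deck near a corner beside the gate and stays on the deck. Origin at the centre of its underside.
- jar: Glass jar with a metal cap, 80 mm wide, 105 mm high, on the table to the left of the tray; to be left alone. Origin at the centre of its underside.
- screwdriver: Screwdriver, 200 mm long, wooden handle 26 mm thick, lying on the table to the right of the tray; to be left alone. Origin half-way along it, on the table; x runs along it to the blade.

How it is judged:
By the outcome, as a careful person would: the job done as asked, in the order asked, and still so for the second after the job is handed in, with the robot touching nothing.
It also fails if it takes over 58 s, if anything falls off the work surface, if the arm or the gripper's body presses on something with over 40 N, if the wrist force passes 120 N, or if a joint passes its speed limit or range.

### The arm

A 6-joint arm with a two-finger parallel gripper is mounted at the origin on the work surface. World frame = base frame: x ahead of the robot, y to its left, z up, the work surface at z = 0. Lengths are in m, angles in degrees, forces in N, time in s.
With the tool pointing down it reaches from about 0.35 to 0.8 m from the base axis. Payload 7.3 kg.
Tool frame: the origin (TCP) lies midway between the tips of the shut fingers; the grasp point (between the pads) lies 19 mm behind it; z points along the fingers, y is the direction in which the jaws open and shut (so a half turn about z gives the same grasp; the last joint's range is limited). The gripper opens to 85 mm and grips with 20 to 120 N. Pads are 22 mm wide; open, the fingers measure 114 mm over their backs; the gripper's body (76 mm by 85 mm) begins 54 mm behind the grasp point. The pads swing forward as they close: fully open they stand 13 mm farther back than shut.
Start: joints at [59.015, 19.595, 87.324, -0, 73.075, -8.365], TCP at [0.202, 0.485, 0.231] pointing down, gripper open.
Joint ranges: [-145.02, 145.02], [-44.19, 115.74], [2.07, 154.8], [-57.11, 237.11], [16.16, 152.29], [-177.93, 177.93]. Speed limits (degrees/s): [147.25, 147.25, 180, 180, 180, 180].

### API

Orientations are given as a 3x3 rotation matrix whose columns are the frame's x, y, z axes.
In Python, from cell import r gives the robot as it stands.
- The arm moves only by the tool move_arm, never from a script. Its argument "increments" is a list of rows, each a list of 2 entries, a list of its own where there are three numbers: the shift along the tool's x, y, z in m, then the turn about the tool's z in rad. A call has 1 to 5 rows; each row is the pose to reach, as a shift and turn from the pose measured when the call began, along the tool's axes at that moment; what a row does not reach only later rows make up. A row lasts 1/12 s, in which the tool goes at most 41.7 mm and 7.16 degrees, less where a joint would pass 70% of its speed; a pose out of reach is approached as far as the arm can. A call with a gripper value outside its range is refused whole. "jaw" is the finger opening in m, from 0 to 0.0854, set as the call begins (left out, the last holds). The fingers move at their own pace and stop on an object; "force" is the grip in N (left out, the last holds). Time passes only in rows, so rows that repeat a pose let the fingers close. It gives the time, the measured TCP pose, the force and the opening at its end, in the units of the state.
- r.sense(): the state, without advancing time (a new reading comes with each control period).
- r.get_image(name): name is "scene" or "top" or "wrist"; returns a dict with "color" (420x560x3 uint8, blue, green, red), "fx", "fy", "cx", "cy" (pixels), "cam_to_world" (4x4, takes a point from camera to world coordinates). Camera axes: x right, y down, z forward; pixel columns grow to the right and rows downward; lengths in m; the calibration is good to about 2 mm. A picture is of the moment at which its call begins. There is no depth.
- r.sign_off(): hands the job in, once; it reports no verdict.
The state is a dict: "time_s": time; "q": joint angles; "joint_velocities": joint speeds; "tau": joint torques, N m; "eef_pos": TCP position; "ee_rot": TCP orientation; "wrist_force": force on the tool from outside, world axes, zero at the start; "wrist_torque": the same for the moment, N m; "finger_gap": finger opening in m.
Only numpy, scipy, OpenCV 4.12 (cv2) and the standard library are available. Lean on these libraries where they do the work, as an engineer would, in place of code of your own. Each camera call takes 0.05 s, during which the arm holds its last target. There are 200 camera calls.

## Working session

There is one attempt and no reset: what is moved stays moved. The work goes in short steps, Python scripts to look and compute and a tool call to move; the robot and the scene stay as the last step left them, time stands still between calls to the robot, and variables do not carry over. Pictures are saved under pics/ and viewed, about 8 in all and at most 12, crops included, and the job is handed in when it is done.

Besides the shell and the picture viewer there is one more tool, called after "Emit:" as name(argument=value, ...), one argument or row to a line, values as JSON. move_arm: Moves the arm, as the interface text tells. Its arguments: {"type":"object","properties":{"increments":{"type":"array","items":{"type":"array"}},"jaw":{"type":"number"},"force":{"type":"number"}},"required":["increments"]}

```bash
ls; mkdir -p pics; python3 - <<'E'
from cell import r
import cv2
s=r.sense();print(s['time_s'],s['eef_pos'],s['ee_rot'],s['finger_gap'])
for n in("top","scene"):
    d=r.get_image(n);cv2.imwrite(f"pics/{n}0.png",d["color"]);print(n,d["fx"],d["fy"],d["cx"],d["cy"],d["cam_to_world"])
E
```

```text
pics
0.0 [0.20167923 0.48428559 0.23063299] [[-9.23072864e-01  3.84624279e-01 -8.07080985e-04]
 [ 3.84625045e-01  9.23071998e-01 -1.28901327e-03]
 [ 2.49208058e-04 -1.50027673e-03 -9.99998844e-01]] 0.08553881965408232
top 403.9089301342016 403.9089301342016 281.01238073513343 210.54058394721253 [[-0.00328627 -0.98089385  0.19451594  0.3866511 ]
 [-0.99983261  0.0067241   0.01701609 -0.02475467]
 [-0.01799892 -0.19442746 -0.98075175  1.03560601]
 [ 0.          0.          0.          1.        ]]
scene 441.58840603970566 441.58840603970566 276.3366660482258 211.17790633620268 [[ 0.56217832  0.6412287  -0.52228468  1.30683284]
 [ 0.82694726 -0.44399458  0.34500295 -0.48926719]
 [-0.01066578 -0.62585507 -0.77986645  1.14910755]
 [ 0.          0.          0.          1.        ]]
```

View pics/top0.png

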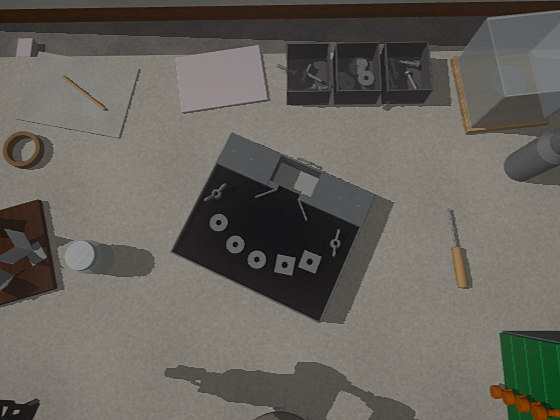

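The top view shows the gate near (298,185). The round washers are at (219,223), (235,244) and (257,260), the plates at (285,265) and (310,262), and the wing nuts at (216,193) and (335,242).

```bash
cat > h.py <<'E'
import numpy as np, cv2
def ray(d,uv,z):
    uv=np.atleast_2d(np.asarray(uv,float)); M=np.array(d["cam_to_world"])
    c=np.c_[(uv[:,0]-d["cx"])/d["fx"],(uv[:,1]-d["cy"])/d["fy"],np.ones(len(uv))]@M[:3,:3].T
    return M[:3,3]+c*((z-M[2,3])/c[:,2])[:,None]
def proj(d,P):
    M=np.array(d["cam_to_world"]);c=(np.atleast_2d(P)-M[:3,3])@M[:3,:3]
    return np.c_[d["fx"]*c[:,0]/c[:,2]+d["cx"],d["fy"]*c[:,1]/c[:,2]+d["cy"]]
E
python3 - <<'E'
from cell import r
from h import *
d=r.get_image("top");g=d["color"].max(2)
m=(g<45).astype(np.uint8); m[:120]=0;m[340:]=0;m[:,:160]=0;m[:,400:]=0
n,l,st,ce=cv2.connectedComponentsWithStats(m);k=1+st[1:,4].argmax()
c=max(cv2.findContours((l==k).astype(np.uint8),0,2)[0],key=cv2.contourArea)
h=cv2.convexHull(c)
W=ray(d,h[:,0],0.05)[:,:2]*1000
rect=cv2.minAreaRect(W.astype(np.float32));print(rect,cv2.boxPoints(rect))
hm=np.zeros_like(m);cv2.fillPoly(hm,[h],1);hm=cv2.erode(hm,np.ones((3,3)))
b=((g>80)&(hm>0)).astype(np.uint8)
for q in cv2.findContours(b,0,2)[0]:
    a=cv2.contourArea(q)
    if a>40:
        M=cv2.moments(q);u=[M['m10']/M['m00'],M['m01']/M['m00']];print(a,u,ray(d,u,.055)[0],cv2.minAreaRect(q)[1:])
cv2.imwrite("pics/z.png",cv2.resize(d["color"][120:330,160:400],None,fx=2.8,fy=2.8,interpolation=2))
E
```

```text
((517.6361083984375, 27.627426147460938), (392.1081237792969, 260.0174865722656), 65.0133285522461) [[ 316.98068  -95.16052]
 [ 552.6621  -204.99384]
 [ 718.2915   150.41537]
 [ 482.6101   260.2487 ]]
283.5 [284.4626690182245, 264.41916519694297] [ 0.44863637 -0.01562666  0.055     ] ((18.042682647705078, 17.846567153930664), 11.309932708740234)
224.5 [256.43949517446174, 259.1343726800297] [0.46164062 0.05213813 0.055     ] ((17.0, 17.0), 90.0)
289.5 [309.405296488198, 261.37766263672995] [ 0.45565672 -0.07582782  0.055     ] ((18.16434097290039, 18.020748138427734), 21.037511825561523)
218.0 [234.94648318042812, 244.0481651376147] [0.49854572 0.1049689  0.055     ] ((16.0, 16.0), 90.0)
215.5 [218.26759474091259, 222.0966744006187] [0.55311913 0.1472608  0.055     ] ((16.0, 17.0), 90.0)
```

View pics/z.png

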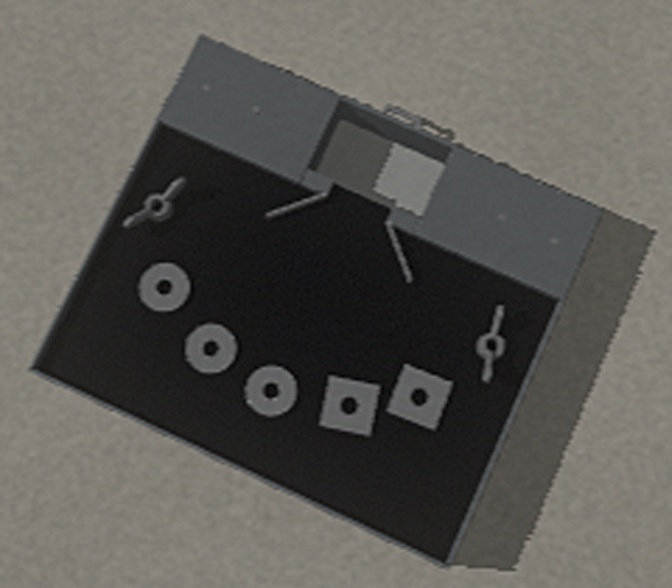

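```bash
cat >> h.py <<'E'
C=np.array([.5176,.0276]);A=np.radians(-25.0)
ex=np.array([np.cos(A),np.sin(A)]);ey=np.array([-ex[1],ex[0]])
def t2w(x,y): return C+ex*x/1000+ey*y/1000
def w2t(p): q=np.asarray(p)[:2]-C; return np.array([q@ex,q@ey])*1000
def plan(s,*way):
    # way: (tray x mm, tray y mm, z m, push angle deg in tray); pushing along tool -x
    R=np.array(s["ee_rot"]);p=np.array(s["eef_pos"])
    f=-R[:2,0];cur=np.degrees(np.arctan2(f[1],f[0])-A)
    print("t",s["time_s"],"tray",w2t(p).round(1),"z",p[2].round(4),"ang",round(cur,2),"gap",round(s["finger_gap"],4),"F",np.round(s["wrist_force"],1))
    for x,y,z,a in way:
        dl=R.T@(np.r_[t2w(x,y),z]-p); turn=-np.radians((a-cur+180)%360-180)
        print((x,y,z,a),"->",dl.round(4),round(turn,3))
E
cat > go.py <<'E'
import sys
from cell import r
from h import *
plan(r.sense(),*[tuple(map(float,a.split(','))) for a in sys.argv[1:]])
E
python3 go.py -- 2>/dev/null -104,-1,.15,0 -104,-1,.15,0
python3 go.py -104,-1,.15,0
```

```text
t 0.15 tray [-479.3  280.5] z 0.2308 ang 2.38 gap 0.0853 F [ 0.4 -0.2  0.1]
(-104.0, -1.0, 0.15, 0.0) -> [-0.3633 -0.2968  0.0811] 0.042
```

Emit:
move_arm(
  increments=[
    [[-0.028, -0.023, 0], 0.01],
    [[-0.056, -0.046, 0], 0.02],
    [[-0.084, -0.069, 0], 0.03],
    [[-0.112, -0.092, 0], 0.042],
    [[-0.14, -0.115, 0], 0.042],
  ],
  jaw=0.014,
)

```text
time_s: 0.57
eef_pos: [0.287, 0.3228, 0.2307]
ee_rot: [[-0.906, 0.423, -0.001], [0.423, 0.906, -0.001], [0.0, -0.001, -1.0]]
wrist_force: [1.7, 0.5, 0.4]
finger_gap: 0.0253
```

```bash
python3 go.py -104,-1,.15,0
```

```text
t 0.5667 tray [-333.8  170.1] z 0.2307 ang -0.02 gap 0.0253 F [1.7 0.5 0.4]
(-104.0, -1.0, 0.15, 0.0) -> [-0.2299 -0.1709  0.0809] -0.0
```

Emit:
move_arm(
  increments=[
    [[-0.03, -0.022, 0], 0],
    [[-0.06, -0.045, 0], 0],
    [[-0.09, -0.067, 0], 0],
    [[-0.12, -0.09, 0], 0],
    [[-0.15, -0.112, 0.02], 0],
  ],
)

```text
time_s: 0.98
eef_pos: [0.3776, 0.157, 0.2136]
ee_rot: [[-0.906, 0.423, 0.006], [0.423, 0.906, 0.0], [-0.005, 0.003, -1.0]]
wrist_force: [1.7, -0.1, 0.1]
finger_gap: 0.0142
```

```bash
python3 go.py -104,-1,.10,0
```

```text
t 0.9833 tray [-181.6   58.1] z 0.2136 ang -0.02 gap 0.0142 F [ 1.7 -0.1  0.1]
(-104.0, -1.0, 0.1, 0.0) -> [-0.077  -0.0593  0.1138] -0.0
```

Emit:
move_arm(
  increments=[
    [[-0.026, -0.02, 0.02], 0],
    [[-0.052, -0.04, 0.045], 0],
    [[-0.077, -0.0593, 0.075], 0],
    [[-0.077, -0.0593, 0.105], 0],
    [[-0.077, -0.0593, 0.114], 0],
  ],
)

```text
time_s: 1.4
eef_pos: [0.4213, 0.0689, 0.0961]
ee_rot: [[-0.905, 0.426, -0.0], [0.426, 0.905, 0.0], [0.0, 0.0, -1.0]]
wrist_force: [-1.1, -1.1, 0.1]
finger_gap: 0.0137
```

```bash
python3 - <<'E'
from cell import r
from h import *
d=r.get_image("wrist");im=d["color"].copy()
def dot(x,y,z,c):
    u=proj(d,[np.r_[t2w(x,y),z]])[0]
    if abs(u).max()<2000: cv2.circle(im,(int(u[0]),int(u[1])),3,c,-1); print(x,y,u.round())
for x,y in[(-61,-1.4),(-50,62),(-18,123),(-44,-68)]: dot(x,y,.055,(0,0,255))
for x,y in[(130,29),(130,-29),(115,29),(115,-29),(75,69),(75,-69)]: dot(x,y,.062,(0,255,0))
cv2.imwrite("pics/w1.png",im)
E
python3 go.py -104,-1,.052,0
```

```text
-61 -1.4 [278. 314.]
-50 62 [388. 331.]
-18 123 [486. 377.]
-44 -68 [162. 341.]
130 29 [323. 564.]
130 -29 [238. 565.]
115 29 [323. 549.]
115 -29 [238. 549.]
75 69 [387. 505.]
75 -69 [174. 506.]
t 1.45 tray [-105.6   -2.9] z 0.096 ang -0.16 gap 0.0141 F [-0.8  0.1 -1.2]
(-104.0, -1.0, 0.052, 0.0) -> [-0.0016  0.0019  0.044 ] -0.003
```

View pics/w1.png

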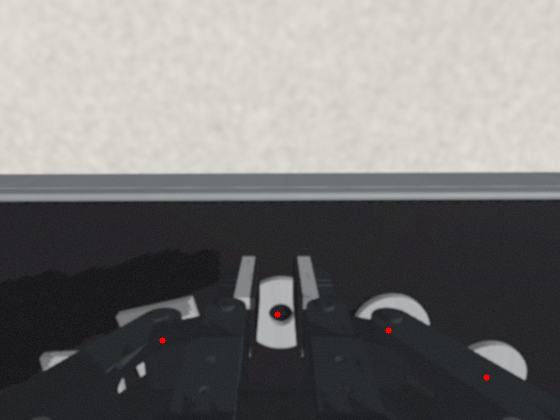

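The wrist view has the washer's hole at (281,313) against a predicted (278,314), so the pose holds to about 2 mm. I'll descend and push.

Emit:
move_arm(
  increments=[
    [[0.0, 0.003, 0.015], 0],
    [[0, 0.003, 0.03], 0],
    [[0, 0.003, 0.044], -0.003],
    [[0, 0.003, 0.044], -0.003],
  ],
)

```text
time_s: 1.78
eef_pos: [0.4216, 0.0725, 0.0511]
ee_rot: [[-0.907, 0.422, -0.003], [0.422, 0.907, 0.0], [0.003, -0.001, -1.0]]
wrist_force: [-0.7, -0.8, 0.8]
finger_gap: 0.0142
```

```bash
python3 go.py -10,0,.052,0 98,0,.052,0
```

```text
t 1.7833 tray [-106.     0.2] z 0.0511 ang 0.04 gap 0.0142 F [-0.7 -0.8  0.8]
(-10.0, 0.0, 0.052, 0.0) -> [-0.096  -0.0002 -0.0011] 0.001
(98.0, 0.0, 0.052, 0.0) -> [-0.204  -0.0003 -0.0014] 0.001
```

Emit:
move_arm(
  increments=[
    [[-0.012, 0, -0.001], 0],
    [[-0.028, 0, -0.001], 0],
    [[-0.046, 0, -0.001], 0],
    [[-0.064, 0, -0.001], 0],
    [[-0.08, 0, -0.001], 0],
  ],
)

```text
time_s: 2.2
eef_pos: [0.4954, 0.0386, 0.0529]
ee_rot: [[-0.907, 0.421, -0.002], [0.421, 0.907, 0.0], [0.002, -0.001, -1.0]]
wrist_force: [-0.9, 0.1, 0.5]
finger_gap: 0.0139
```

```bash
python3 go.py 50,0,.052,0 98,0,.052,0
```

```text
t 2.2 tray [-24.8   0.6] z 0.0529 ang 0.07 gap 0.0139 F [-0.9  0.1  0.5]
(50.0, 0.0, 0.052, 0.0) -> [-0.0748 -0.0007  0.0007] 0.001
(98.0, 0.0, 0.052, 0.0) -> [-0.1228 -0.0008  0.0006] 0.001
```

Emit:
move_arm(
  increments=[
    [[-0.015, -0.0005, 0.001], 0],
    [[-0.031, -0.0005, 0.001], 0],
    [[-0.046, -0.0005, 0.001], 0],
    [[-0.059, -0.0005, 0.001], 0],
    [[-0.069, -0.0005, 0.001], 0],
  ],
)

```text
time_s: 2.62
eef_pos: [0.5589, 0.009, 0.0526]
ee_rot: [[-0.907, 0.421, -0.001], [0.421, 0.907, 0.0], [0.001, -0.0, -1.0]]
wrist_force: [-0.3, 0.6, 0.9]
finger_gap: 0.0141
```

```bash
python3 - <<'E'
from cell import r
from h import *
d=r.get_image("scene");im=d["color"].copy()
cv2.imwrite("pics/s1.png",cv2.resize(im[100:370,100:460],None,fx=2.2,fy=2.2))
E
python3 go.py 98,0,.052,0
```

```text
t 2.6667 tray [47.1  0.6] z 0.0528 ang 0.06 gap 0.0143 F [ 1.3 -1.1  0.7]
(98.0, 0.0, 0.052, 0.0) -> [-0.0509 -0.0007  0.0009] 0.001
```

View pics/s1.png

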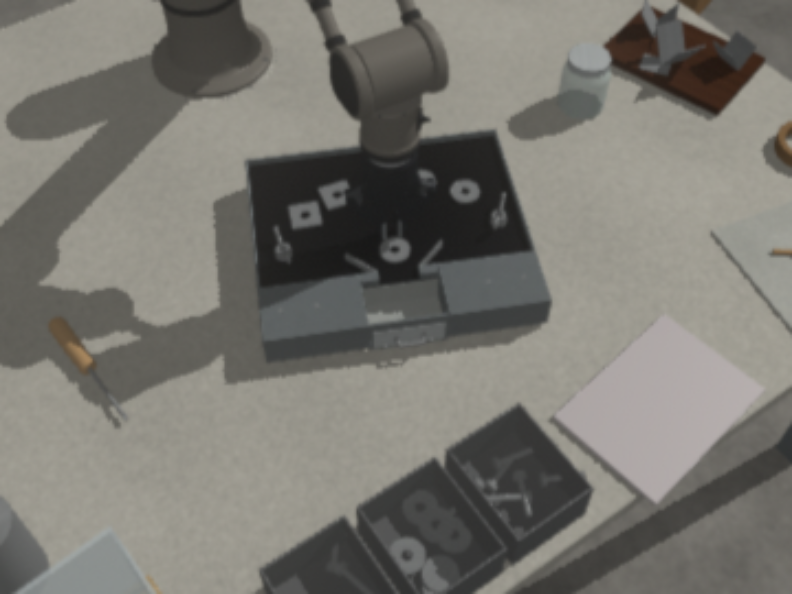

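The washer sits cradled by the tips at (396,250) and is on line with the gate. I'll push on through.

Emit:
move_arm(
  increments=[
    [[-0.013, -0.0007, 0.001], 0],
    [[-0.027, -0.0007, 0.001], 0],
    [[-0.041, -0.0007, 0.001], 0],
    [[-0.052, -0.0007, 0.001], 0],
    [[-0.06, -0.0007, 0.001], 0],
  ],
)

```text
time_s: 3.08
eef_pos: [0.6153, -0.0177, 0.0525]
ee_rot: [[-0.907, 0.421, 0.002], [0.421, 0.907, -0.0], [-0.002, 0.0, -1.0]]
wrist_force: [-1.2, -0.3, 0.5]
finger_gap: 0.0142
```

Emit:
move_arm(
  increments=[
    [[-0.002, 0, 0], 0],
    [[-0.002, 0, 0], 0],
  ],
)

```text
time_s: 3.25
eef_pos: [0.6173, -0.0184, 0.053]
ee_rot: [[-0.907, 0.421, 0.002], [0.421, 0.907, -0.001], [-0.002, 0.001, -1.0]]
wrist_force: [0.4, -0.5, 0.6]
finger_gap: 0.0138
```

```bash
python3 - <<'E'
from cell import r
from h import *
for n in("scene","top"):
  d=r.get_image(n);u=proj(d,[np.r_[t2w(130,0),.05]])[0].astype(int)
  c=d["color"][u[1]-40:u[1]+40,u[0]-50:u[0]+50]
  cv2.imwrite(f"pics/s2{n}.png",c)
a=np.hstack([cv2.imread(f"pics/s2{n}.png") for n in("scene","top")])
cv2.imwrite("pics/s2.png",cv2.resize(a,None,fx=4,fy=4))
E
python3 go.py 70,0,.14,0 -84,88,.14,-37.8
```

```text
t 3.35 tray [109.1   0.4] z 0.0527 ang 0.09 gap 0.014 F [ 0.7 -0.   0.1]
(70.0, 0.0, 0.14, 0.0) -> [ 0.0389 -0.0003 -0.0874] 0.002
(-84.0, 88.0, 0.14, -37.8) -> [ 0.1928  0.088  -0.0876] 0.661
```

View pics/s2.png

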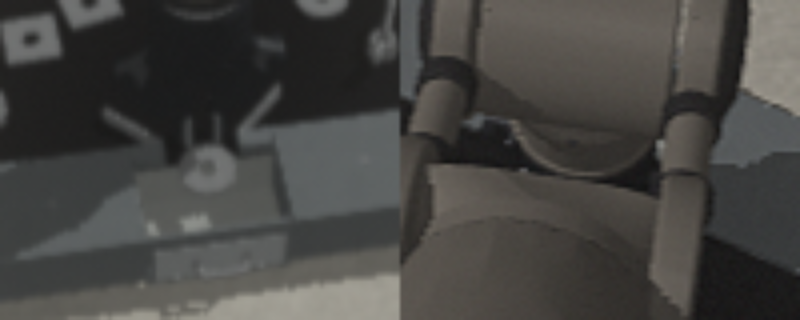

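The washer is at the gate edge at (208,168), in front of the tips. I'll back off and check whether it dropped.

Emit:
move_arm(
  increments=[
    [[0.02, 0, 0], 0],
    [[0.04, 0, 0], 0],
    [[0.05, 0, -0.03], 0],
    [[0.08, 0.03, -0.06], 0],
    [[0.1, 0.05, -0.088], 0.12],
  ],
)

```text
time_s: 3.77
eef_pos: [0.547, 0.064, 0.135]
ee_rot: [[-0.849, 0.528, -0.001], [0.528, 0.849, -0.0], [0.001, -0.001, -1.0]]
wrist_force: [0.8, 0.5, 0.2]
finger_gap: 0.0144
```

```bash
python3 - <<'E'
from cell import r
from h import *
d=r.get_image("scene")
for x,z in((130,.055),(140,.055),(155,.009),(165,.009),(180,.009)): print(x,z,proj(d,[np.r_[t2w(x,0),z]])[0].round(1))
u=proj(d,[np.r_[t2w(130,0),.05]])[0].astype(int);print(u)
c=d["color"][u[1]-40:u[1]+40,u[0]-50:u[0]+50]
cv2.imwrite("pics/s3.png",cv2.resize(c,None,fx=6,fy=6))
E
python3 go.py -84,88,.12,-37.8
```

```text
130 0.055 [281.6 227.1]
140 0.055 [282.1 229.7]
155 0.009 [282.9 242.2]
165 0.009 [283.5 244.8]
180 0.009 [284.3 248.7]
[281 228]
t 3.8167 tray [ 9.9 50.6] z 0.1412 ang -7.61 gap 0.0142 F [0.1 4.2 3.9]
(-84.0, 88.0, 0.12, -37.8) -> [0.0981 0.0246 0.0209] 0.527
```

View pics/s3.png

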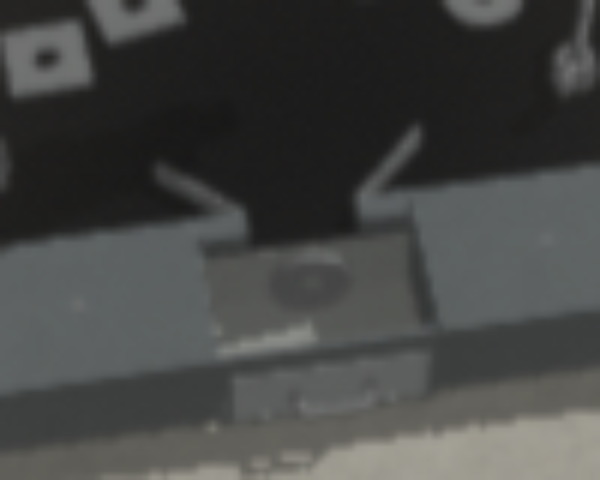

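The first washer is in the pit at crop (310,280), maybe leaning on the near wall; I'll look at it again from the top. Next is washer 2.

Emit:
move_arm(
  increments=[
    [[0.025, 0.006, 0], 0.11],
    [[0.05, 0.012, 0], 0.22],
    [[0.075, 0.018, 0], 0.33],
    [[0.098, 0.0246, 0], 0.44],
    [[0.098, 0.0246, 0.02], 0.527],
  ],
)

```text
time_s: 4.23
eef_pos: [0.4774, 0.1458, 0.1237]
ee_rot: [[-0.455, 0.89, 0.011], [0.89, 0.455, 0.004], [-0.002, 0.012, -1.0]]
wrist_force: [0.9, 1.1, -1.1]
finger_gap: 0.0142
```

```bash
python3 - <<'E'
from cell import r
from h import *
d=r.get_image("top");im=d["color"].copy()
for x,z in((130,.055),(140,.03),(155,.009),(201,.062)): print(x,z,proj(d,[np.r_[t2w(x,0),z]])[0].round(1))
u=proj(d,[np.r_[t2w(165,0),.05]])[0].astype(int);print(u)
c=im[u[1]-25:u[1]+25,u[0]-30:u[0]+30]
a=cv2.resize(c,(600,500),interpolation=2)
w=r.get_image("wrist");v=w["color"].copy()
for x,y in((-50,62),(-18,123)):
  q=proj(w,[np.r_[t2w(x,y),.055]])[0];print(q.round());cv2.circle(v,tuple(int(k) for k in q),3,(0,0,255),-1)
cv2.imwrite("pics/s4.png",np.hstack([cv2.resize(a,(360,300)),cv2.resize(v,(400,300))]))
E
python3 go.py -84,88,.052,-37.8
```

```text
130 0.055 [288.8 189.2]
140 0.03 [290.4 188.2]
155 0.009 [292.7 185.1]
201 0.062 [300.5 163.6]
[294 177]
[278. 298.]
[388. 279.]
t 4.3333 tray [-86.4  87.5] z 0.1194 ang -37.71 gap 0.0142 F [ 0.3 -0.2 -0.3]
(-84.0, 88.0, 0.052, -37.8) -> [-0.0016  0.0016  0.0674] 0.002
```

View pics/s4.png

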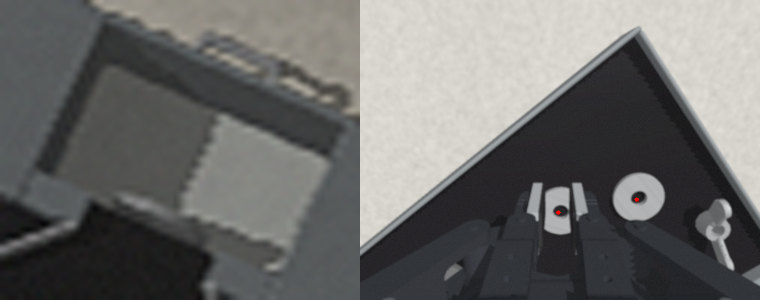

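Washer 1 stands on edge against the pit's near wall: a thin sliver at (150,205), below deck level. Washer 2 is where predicted, with its hole within 2 px of the mark. I'll descend and push it to about tray (35,0).

Emit:
move_arm(
  increments=[
    [[0, 0.0016, 0.025], 0],
    [[0, 0.0016, 0.05], 0],
    [[0, 0.0016, 0.067], 0],
    [[0, 0.0016, 0.067], 0],
  ],
)

```text
time_s: 4.67
eef_pos: [0.4783, 0.1438, 0.0514]
ee_rot: [[-0.461, 0.887, 0.002], [0.887, 0.461, 0.002], [0.0, 0.003, -1.0]]
wrist_force: [-0.2, 0.2, 0.3]
finger_gap: 0.0138
```

```bash
python3 go.py 5,19,.0525,-37.8
```

```text
t 4.6667 tray [-84.7  88.7] z 0.0514 ang -37.54 gap 0.0138 F [-0.2  0.2  0.3]
(5.0, 19.0, 0.0525, -37.8) -> [-0.1136 -0.0006 -0.0011] 0.004
```

Emit:
move_arm(
  increments=[
    [[-0.012, 0, -0.001], 0],
    [[-0.026, 0, -0.001], 0],
    [[-0.042, 0, -0.001], 0],
    [[-0.058, 0, -0.001], 0],
    [[-0.072, 0, -0.001], 0],
  ],
)

```text
time_s: 5.08
eef_pos: [0.5123, 0.0786, 0.0529]
ee_rot: [[-0.463, 0.886, 0.003], [0.886, 0.463, 0.001], [-0.0, 0.003, -1.0]]
wrist_force: [-0.7, 0.3, -0.0]
finger_gap: 0.0138
```

```bash
python3 go.py 5,19,.0525,-37.8
```

```text
t 5.0833 tray [-26.3  44. ] z 0.0529 ang -37.41 gap 0.0138 F [-0.7  0.3 -0. ]
(5.0, 19.0, 0.0525, -37.8) -> [-0.04   -0.0008  0.0004] 0.007
```

Emit:
move_arm(
  increments=[
    [[-0.012, -0.0008, 0], 0.004],
    [[-0.024, -0.0008, 0], 0.007],
    [[-0.033, -0.0008, 0], 0.007],
    [[-0.038, -0.0008, 0], 0.007],
    [[-0.04, -0.0008, 0], 0.007],
  ],
)

```text
time_s: 5.5
eef_pos: [0.5305, 0.0421, 0.0529]
ee_rot: [[-0.456, 0.89, 0.003], [0.89, 0.456, 0.002], [0.0, 0.003, -1.0]]
wrist_force: [-0.3, 0.9, 0.2]
finger_gap: 0.0138
```

Emit:
move_arm(
  increments=[
    [[0.015, 0, 0], 0],
    [[0.035, 0, -0.01], 0],
    [[0.05, 0, -0.02], 0],
    [[0.05, 0, -0.02], 0],
  ],
)

```text
time_s: 5.83
eef_pos: [0.5063, 0.0895, 0.0742]
ee_rot: [[-0.459, 0.888, 0.003], [0.888, 0.459, 0.002], [0.0, 0.004, -1.0]]
wrist_force: [0.7, -0.2, -0.2]
finger_gap: 0.0139
```

```bash
python3 go.py -18,0,.075,0
```

```text
t 5.8333 tray [-36.4  51.3] z 0.0742 ang -37.67 gap 0.0139 F [ 0.7 -0.2 -0.2]
(-18.0, 0.0, 0.075, 0.0) -> [-0.046  -0.0293 -0.001 ] -0.657
```

Emit:
move_arm(
  increments=[
    [[-0.008, -0.006, 0], -0.12],
    [[-0.016, -0.012, 0], -0.24],
    [[-0.026, -0.018, 0], -0.36],
    [[-0.036, -0.024, 0], -0.48],
    [[-0.046, -0.0293, 0], -0.6],
  ],
)

```text
time_s: 6.25
eef_pos: [0.5008, 0.0352, 0.0737]
ee_rot: [[-0.884, 0.468, 0.003], [0.468, 0.884, 0.002], [-0.002, 0.003, -1.0]]
wrist_force: [-0.2, -0.8, -0.1]
finger_gap: 0.0137
```

```bash
cat > find.py <<'E'
from cell import r
from h import *
d=r.get_image("scene");g=d["color"].min(2)
# bright blobs within the deck seen by the scene camera; hull centroid at washer top height
poly=proj(d,[np.r_[t2w(x,y),.055] for x,y in((-125,-190),(112,-190),(112,190),(-125,190))]).astype(np.int32)
m=np.zeros_like(g);cv2.fillPoly(m,[poly],1);b=((g>75)&(m>0)).astype(np.uint8)
for q in cv2.findContours(b,0,2)[0]:
    if cv2.contourArea(q)>40:
        M=cv2.moments(q);u=(M['m10']/M['m00'],M['m01']/M['m00']);x,y,w,h=cv2.boundingRect(q)
        print(cv2.contourArea(q),np.round(u,1),(w,h),"tray",w2t(ray(d,u,.055)[0]).round(1))
E
python3 find.py; python3 go.py -18,0,.052,0
```

```text
99.0 [276.5 202.1] (14, 11) tray [28.1  0.7]
57.5 [237.4 195. ] (14, 8) tray [ -23.5 -120.9]
93.5 [311.  186.4] (13, 10) tray [-19.7 124.6]
122.5 [252.7 187.9] (16, 13) tray [-45.8 -67.5]
t 6.3 tray [-17.5  -1.6] z 0.0737 ang -2.47 gap 0.0141 F [ 0.2 -1.4 -0.6]
(-18.0, 0.0, 0.052, 0.0) -> [0.0006 0.0015 0.0217] -0.043
```

Washer 2 is at tray (28,0.7), as intended. I'll descend behind it and push it straight.

Emit:
move_arm(
  increments=[
    [[0.0006, 0.0022, 0.01], -0.043],
    [[0.0006, 0.0022, 0.0215], -0.043],
    [[0.0006, 0.0022, 0.0215], -0.043],
  ],
)

```text
time_s: 6.55
eef_pos: [0.501, 0.0363, 0.0509]
ee_rot: [[-0.905, 0.425, 0.002], [0.425, 0.905, 0.002], [-0.001, 0.002, -1.0]]
wrist_force: [-0.2, -0.5, 0.2]
finger_gap: 0.0135
```

```bash
python3 go.py 50,0.5,.0525,0
```

```text
t 6.55 tray [-18.7   0.9] z 0.0509 ang -0.14 gap 0.0135 F [-0.2 -0.5  0.2]
(50.0, 0.5, 0.0525, 0.0) -> [-0.0687 -0.0002 -0.0015] -0.002
```

Emit:
move_arm(
  increments=[
    [[-0.012, 0, -0.0015], 0],
    [[-0.026, 0, -0.0015], 0],
    [[-0.042, 0, -0.0015], 0],
    [[-0.056, 0, -0.0015], 0],
    [[-0.069, 0, -0.0015], -0.002],
  ],
)

```text
time_s: 6.97
eef_pos: [0.564, 0.0072, 0.0527]
ee_rot: [[-0.905, 0.425, 0.001], [0.425, 0.905, 0.002], [-0.0, 0.002, -1.0]]
wrist_force: [-0.3, 0.0, -0.2]
finger_gap: 0.0142
```

```bash
python3 go.py 107,0,.0525,0
```

```text
t 6.9667 tray [50.6  1.1] z 0.0527 ang -0.14 gap 0.0142 F [-0.3  0.  -0.2]
(107.0, 0.0, 0.0525, 0.0) -> [-0.0564 -0.001   0.0002] -0.002
```

Emit:
move_arm(
  increments=[
    [[-0.013, -0.001, 0], -0.002],
    [[-0.027, -0.001, 0], -0.002],
    [[-0.041, -0.001, 0], -0.002],
    [[-0.05, -0.001, 0], -0.002],
    [[-0.057, -0.001, 0], -0.002],
  ],
)

```text
time_s: 7.38
eef_pos: [0.6156, -0.0176, 0.0527]
ee_rot: [[-0.905, 0.425, 0.001], [0.425, 0.905, 0.002], [-0.0, 0.002, -1.0]]
wrist_force: [-0.0, -0.1, 0.5]
finger_gap: 0.0139
```

Emit:
move_arm(
  increments=[
    [[-0.002, 0, 0], 0],
    [[-0.002, 0, 0], 0],
    [[0.015, 0, 0], 0],
    [[0.035, 0, 0], 0],
    [[0.05, 0, -0.02], 0],
  ],
)

```text
time_s: 7.8
eef_pos: [0.566, 0.0048, 0.0694]
ee_rot: [[-0.905, 0.425, -0.008], [0.425, 0.905, 0.003], [0.008, -0.001, -1.0]]
wrist_force: [-0.5, -0.2, -0.2]
finger_gap: 0.014
```

Emit:
move_arm(
  increments=[
    [[0.01, 0.01, -0.03], 0],
    [[0.02, 0.025, -0.05], 0],
    [[0.04, 0.05, -0.06], 0],
    [[0.06, 0.07, -0.06], 0.1],
    [[0.08, 0.09, -0.06], 0.22],
  ],
)

```text
time_s: 8.22
eef_pos: [0.5316, 0.1215, 0.1311]
ee_rot: [[-0.787, 0.616, -0.006], [0.616, 0.787, 0.003], [0.007, -0.001, -1.0]]
wrist_force: [-0.0, 0.2, -1.3]
finger_gap: 0.0142
```

```bash
python3 find.py;python3 - <<'E'
from cell import r
from h import *
a=[]
for n in("scene","top"):
  d=r.get_image(n);u=proj(d,[np.r_[t2w(145,0),.05]])[0].astype(int);print(n,u)
  a.append(cv2.resize(d["color"][u[1]-30:u[1]+30,u[0]-40:u[0]+40],(400,300),interpolation=2))
cv2.imwrite("pics/s5.png",np.hstack(a))
E
python3 go.py -37,162,.12,-64.8
```

```text
110.0 [237.9 196.8] (15, 12) tray [ -15.4 -119.9]
92.5 [311.1 186.4] (13, 10) tray [-19.6 124.8]
122.5 [252.7 187.9] (16, 13) tray [-45.8 -67.5]
scene [282 231]
top [291 184]
t 8.3667 tray [-27.8  91.2] z 0.1303 ang -12.56 gap 0.0136 F [-0.9  0.  -0.3]
(-37.0, 162.0, 0.12, -64.8) -> [0.0243 0.0671 0.0103] 0.912
```

View pics/s5.png

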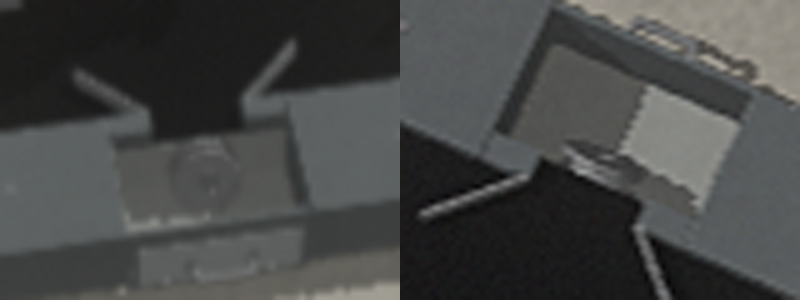

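Washer 2 is also in the pit, leaning on the first. Washer 3 is at tray (-19,124).

Emit:
move_arm(
  increments=[
    [[0.005, 0.014, 0], 0.12],
    [[0.01, 0.028, 0], 0.24],
    [[0.015, 0.042, 0], 0.36],
    [[0.02, 0.055, 0], 0.48],
    [[0.0243, 0.0671, 0], 0.6],
  ],
)

```text
time_s: 8.78
eef_pos: [0.5529, 0.1898, 0.1301]
ee_rot: [[-0.305, 0.952, -0.008], [0.952, 0.305, 0.003], [0.005, -0.007, -1.0]]
wrist_force: [0.2, 0.0, 0.2]
finger_gap: 0.014
```

```bash
python3 go.py -36,163,.075,-66.4
```

```text
t 8.7833 tray [-36.5 161.9] z 0.1301 ang -47.22 gap 0.014 F [0.2 0.  0.2]
(-36.0, 163.0, 0.075, -66.4) -> [0.0002 0.0016 0.0551] 0.335
```

Emit:
move_arm(
  increments=[
    [[0, 0.001, 0], 0.12],
    [[0, 0.001, 0], 0.24],
    [[0, 0.001, 0.02], 0.335],
    [[0, 0.001, 0.05], 0.335],
    [[0, 0.001, 0.06], 0.335],
  ],
)

```text
time_s: 9.2
eef_pos: [0.5515, 0.1889, 0.0668]
ee_rot: [[0.024, 1.0, -0.014], [1.0, -0.024, 0.001], [0.001, -0.014, -1.0]]
wrist_force: [-0.8, -0.1, 0.5]
finger_gap: 0.0142
```

```bash
python3 - <<'E'
from cell import r
from h import *
w=r.get_image("wrist");g=w["color"].min(2)
v=w["color"].copy()
q=proj(w,[np.r_[t2w(-18.8,124),.055]])[0];print(q);cv2.circle(v,tuple(int(k) for k in q),3,(0,0,255),-1)
cv2.imwrite("pics/w3.png",v)
E
python3 go.py -36,163,.052,-66.4
```

```text
[280.21792464 344.00817057]
t 9.25 tray [-38.  160.2] z 0.066 ang -66.36 gap 0.0139 F [-1.2 -1.  -0.8]
(-36.0, 163.0, 0.052, -66.4) -> [0.0017 0.0032 0.0139] 0.001
```

View pics/w3.png

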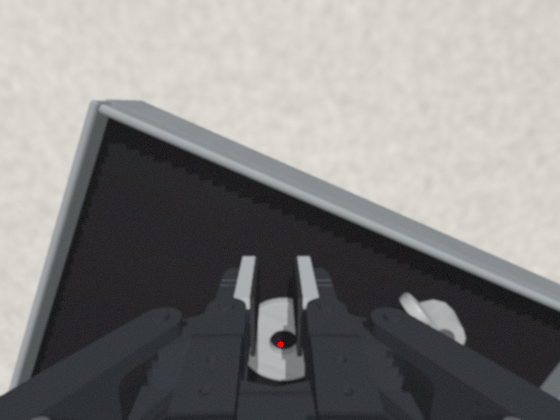

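The hole at (284,341) is centred between the fingers, and the wing nut at (440,320) is clear. I'll descend and push.

Emit:
move_arm(
  increments=[
    [[0.0017, 0.004, 0.007], 0],
    [[0.0017, 0.004, 0.0139], 0],
    [[0.0017, 0.004, 0.0139], 0],
  ],
)

```text
time_s: 9.5
eef_pos: [0.5546, 0.1902, 0.0512]
ee_rot: [[0.024, 1.0, -0.017], [1.0, -0.024, 0.001], [0.0, -0.017, -1.0]]
wrist_force: [0.2, -0.1, -0.6]
finger_gap: 0.0142
```

```bash
python3 go.py 23,28,.0525,-66.4
```

```text
t 9.5 tray [-35.2 163. ] z 0.0512 ang -66.35 gap 0.0142 F [ 0.2 -0.1 -0.6]
(23.0, 28.0, 0.0525, -66.4) -> [-0.147  -0.0009 -0.0014] 0.001
```

Emit:
move_arm(
  increments=[
    [[-0.012, 0, -0.0014], 0],
    [[-0.026, 0, -0.0014], 0],
    [[-0.042, 0, -0.0014], 0],
    [[-0.06, 0, -0.0014], 0],
    [[-0.078, 0, -0.0014], 0],
  ],
)

```text
time_s: 9.92
eef_pos: [0.5531, 0.1103, 0.0535]
ee_rot: [[0.023, 1.0, -0.015], [1.0, -0.023, 0.001], [0.0, -0.015, -1.0]]
wrist_force: [0.9, 0.1, -0.1]
finger_gap: 0.014
```

```bash
python3 go.py 23,28,.0525,-66.4
```

```text
t 9.9167 tray [-2.8 89.9] z 0.0535 ang -66.34 gap 0.014 F [ 0.9  0.1 -0.1]
(23.0, 28.0, 0.0525, -66.4) -> [-0.0671 -0.0012  0.001 ] 0.001
```

Emit:
move_arm(
  increments=[
    [[-0.016, -0.001, 0.0015], 0],
    [[-0.032, -0.001, 0.0015], 0],
    [[-0.048, -0.001, 0.0015], 0],
    [[-0.06, -0.001, 0.0015], 0],
    [[-0.066, -0.001, 0.0015], 0],
  ],
)

```text
time_s: 10.33
eef_pos: [0.5508, 0.0421, 0.053]
ee_rot: [[0.025, 1.0, -0.014], [1.0, -0.025, 0.0], [0.0, -0.014, -1.0]]
wrist_force: [-0.3, 1.5, 2.3]
finger_gap: 0.0145
```

Emit:
move_arm(
  increments=[
    [[0.015, 0, 0], 0],
    [[0.035, 0, -0.01], 0],
    [[0.05, 0, -0.025], 0],
    [[0.05, 0, -0.025], 0],
  ],
)

```text
time_s: 10.67
eef_pos: [0.5538, 0.0952, 0.0804]
ee_rot: [[0.023, 1.0, -0.009], [1.0, -0.023, 0.001], [0.001, -0.009, -1.0]]
wrist_force: [0.9, 0.8, -0.6]
finger_gap: 0.0138
```

```bash
python3 find.py; python3 go.py -12,0,.08,0
```

```text
122.0 [238.2 197.3] (15, 12) tray [ -13.4 -119.4]
122.5 [252.7 187.9] (16, 13) tray [-45.8 -67.5]
t 10.7167 tray [ 4.2 75.2] z 0.0792 ang -66.29 gap 0.0143 F [-0.2  0.3  0.2]
(-12.0, 0.0, 0.08, 0.0) -> [-0.0623 -0.0451 -0.0003] -1.157
```

Emit:
move_arm(
  increments=[
    [[0, -0.02, 0], -0.12],
    [[0, -0.045, 0], -0.24],
    [[-0.02, -0.045, 0], -0.36],
    [[-0.04, -0.045, 0], -0.48],
    [[-0.0623, -0.045, 0], -0.6],
  ],
)

```text
time_s: 11.13
eef_pos: [0.506, 0.0324, 0.0792]
ee_rot: [[-0.552, 0.834, -0.012], [0.834, 0.552, 0.001], [0.007, -0.009, -1.0]]
wrist_force: [0.8, 0.3, -0.0]
finger_gap: 0.0139
```

Emit:
move_arm(
  increments=[
    [[0, 0, 0], -0.12],
    [[0, 0, 0], -0.24],
    [[0, 0, 0], -0.36],
    [[0, 0, 0], -0.48],
    [[0, 0, 0], -0.557],
  ],
)

```text
time_s: 11.55
eef_pos: [0.5055, 0.0321, 0.0785]
ee_rot: [[-0.912, 0.41, -0.013], [0.41, 0.912, 0.0], [0.012, -0.005, -1.0]]
wrist_force: [1.3, -0.1, -0.6]
finger_gap: 0.0138
```

```bash
sed -i 's/g>75/g>55/' find.py; python3 find.py; python3 go.py -12,0,.052,0
```

```text
48.0 [228.1 213.2] (8, 17) tray [  47.3 -158. ]
120.0 [276.5 203.5] (14, 12) tray [34.  -0.3]
140.0 [238.1 197.2] (15, 13) tray [ -13.5 -119.4]
53.0 [326.6 197.4] (8, 17) tray [ 36.1 164.5]
142.5 [252.7 188.1] (18, 14) tray [-45.3 -67.6]
t 11.6 tray [-12.9  -1. ] z 0.0785 ang 0.94 gap 0.0141 F [-0.2  0.8 -0.2]
(-12.0, 0.0, 0.052, 0.0) -> [-0.0013  0.0011  0.0265] 0.016
```

Washer 3 is at tray (34,0). Straight push next.

Emit:
move_arm(
  increments=[
    [[0, 0.001, 0.012], 0.016],
    [[0, 0.001, 0.0262], 0.016],
    [[0, 0.001, 0.0262], 0.016],
  ],
)

```text
time_s: 11.85
eef_pos: [0.5053, 0.033, 0.0509]
ee_rot: [[-0.906, 0.424, -0.013], [0.424, 0.906, 0.0], [0.012, -0.005, -1.0]]
wrist_force: [0.6, 0.1, -0.3]
finger_gap: 0.0139
```

```bash
python3 go.py 50,0,.0525,0
```

```text
t 11.85 tray [-13.5  -0.3] z 0.0509 ang -0.09 gap 0.0139 F [ 0.6  0.1 -0.3]
(50.0, 0.0, 0.0525, 0.0) -> [-0.0634  0.0004 -0.0023] -0.002
```

Emit:
move_arm(
  increments=[
    [[-0.012, 0, -0.001], 0],
    [[-0.026, 0, -0.001], 0],
    [[-0.04, 0, -0.0015], 0],
    [[-0.053, 0, -0.002], 0],
    [[-0.065, 0, -0.002], 0],
  ],
)

```text
time_s: 12.27
eef_pos: [0.5643, 0.005, 0.0516]
ee_rot: [[-0.905, 0.426, -0.014], [0.426, 0.905, 0.0], [0.013, -0.006, -1.0]]
wrist_force: [-0.1, -0.6, 0.1]
finger_gap: 0.0141
```

```bash
python3 go.py 108,0,.0525,0
```

```text
t 12.2667 tray [51.9 -0.7] z 0.0516 ang -0.2 gap 0.0141 F [-0.1 -0.6  0.1]
(108.0, 0.0, 0.0525, 0.0) -> [-0.0561  0.0009 -0.0017] -0.003
```

Emit:
move_arm(
  increments=[
    [[-0.013, 0.0009, -0.001], -0.003],
    [[-0.027, 0.0009, -0.0015], -0.003],
    [[-0.041, 0.0009, -0.0017], -0.003],
    [[-0.05, 0.0009, -0.0017], -0.003],
    [[-0.057, 0.0009, -0.0017], -0.003],
  ],
)

```text
time_s: 12.68
eef_pos: [0.6165, -0.0189, 0.0518]
ee_rot: [[-0.905, 0.425, -0.015], [0.425, 0.905, 0.0], [0.014, -0.006, -1.0]]
wrist_force: [-1.0, -0.0, 0.7]
finger_gap: 0.014
```

Emit:
move_arm(
  increments=[
    [[-0.002, 0, 0], 0],
    [[-0.002, 0, 0], 0],
    [[0.015, 0, 0], 0],
    [[0.035, 0, 0], 0],
    [[0.05, 0, -0.02], 0],
  ],
)

```text
time_s: 13.1
eef_pos: [0.5671, 0.0033, 0.069]
ee_rot: [[-0.905, 0.425, -0.024], [0.425, 0.905, 0.002], [0.023, -0.009, -1.0]]
wrist_force: [-1.1, 1.1, 0.6]
finger_gap: 0.0142
```

Emit:
move_arm(
  increments=[
    [[0.02, 0.01, -0.03], 0],
    [[0.04, 0.025, -0.05], 0],
    [[0.06, 0.05, -0.06], 0],
    [[0.08, 0.07, -0.07], 0],
    [[0.1, 0.09, -0.08], 0],
  ],
)

```text
time_s: 13.52
eef_pos: [0.5155, 0.1284, 0.1511]
ee_rot: [[-0.905, 0.426, -0.024], [0.426, 0.905, 0.002], [0.023, -0.009, -1.0]]
wrist_force: [0.2, 0.3, 0.3]
finger_gap: 0.0138
```

```bash
python3 find.py;python3 - <<'E'
from cell import r
from h import *
a=[]
for n in("scene","top"):
  d=r.get_image(n);u=proj(d,[np.r_[t2w(145,0),.05]])[0].astype(int)
  a.append(cv2.resize(d["color"][u[1]-30:u[1]+30,u[0]-40:u[0]+40],(400,300),interpolation=2))
b=cv2.resize(d["color"][110:320,150:430],(400,300))
e=cv2.resize(r.get_image("scene")["color"][100:310,100:380],(400,300))
cv2.imwrite("pics/s6.png",np.vstack([np.hstack(a),np.hstack([e,b])]))
E
python3 go.py
```

```text
42.0 [301.5 215.8] (51, 13) tray [97.  69.3]
46.5 [228.  213.1] (8, 16) tray [  46.8 -158.3]
141.0 [238.2 197.1] (15, 13) tray [ -13.9 -119.3]
53.0 [326.6 197.4] (8, 17) tray [ 36.1 164.5]
143.5 [252.7 188.1] (18, 14) tray [-45.2 -67.4]
t 13.7167 tray [-43.6  90.1] z 0.1505 ang -0.07 gap 0.0138 F [ 0.3 -0.1 -0.3]
```

View pics/s6.png

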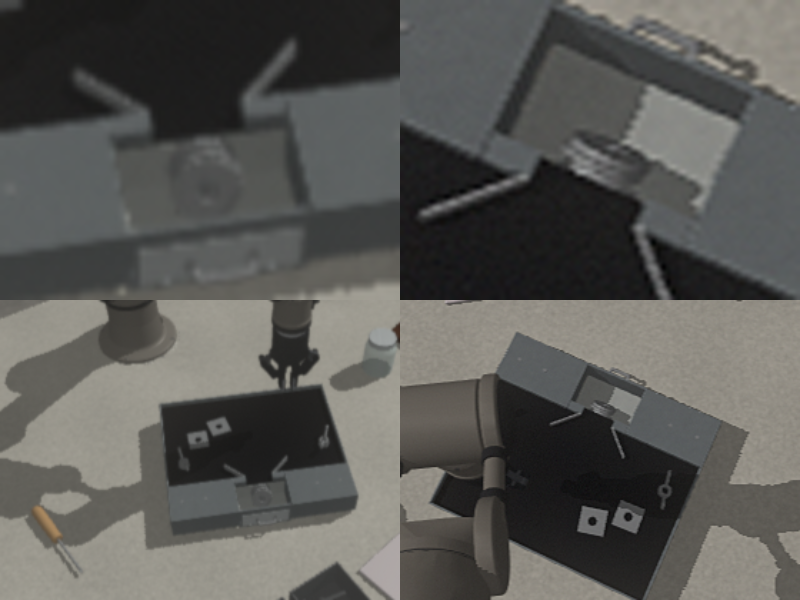

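All three washers lie as a leaning stack inside the slot. The deck has no round ones left; the plates, wing nuts, jar and screwdriver are in place, and the gripper is clear.

```bash
python3 -c "
from cell import r
print(r.sign_off())"
```

```text
the job is handed in; nothing more can be done
None
```

All three round washers are in the slot, and the job is handed in. I swept them through the gate one at a time with slightly open fingertips. I brought each next washer up only after a picture showed the one before had dropped.

- **Washers:** the last pictures show all three inside the slot. They lean as a stack against its near wall instead of lying flat, and their tops appear to be just below deck level.
- **Everything else:** both plates and both wing nuts are still on the deck, and I saw no sign that the jar or screwdriver had moved. One reading of the right-hand plate was up to 10 mm off when the arm or its shadow partly covered it. It agreed with the others once clear.
- **Limits:** the clock stood at about 14 s of the allowed 58 s. Wrist force readings stayed under about 6 N. At hand-in the gripper was clear of everything, 150 mm above the table.

No check failed. Whether the stack stayed put for the second after hand-in was not checked.

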